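# Run a fingertip along the organiser to shut its row of lids

### The job

The six blue flip lids of the white sample organiser stand open. Starting at the end with the orange dot, run the fingertips lightly along the top of the row to the other end, so that the lids fold shut one after another in that order and all finish flat. Press gently, bend no lid back past upright, leave the jars, vials and other things where they stand, and end with the hand clear.

Things in the scene. Friction and masses are not known exactly. Their poses are not given: they have to be found in the camera images.
- organiser: White sample organiser fixed to the bench, 60 mm wide (its x) and 308 mm long (its y), flat top 40 mm above the bench. Origin on the bench under the middle of the six lids, z up. Six 40 mm compartments with blue lids fill y -120 to 120; a solid block with an orange dot fills y -164 to -120, a plain one 120 to 144, both tops level with the shut lids.
- start (a point): Centre of the orange dot (26 mm across), on the top face of the end block where the row begins; organiser frame (0, -142, 40) mm.
- finish (a point): Centre of the top face of the plain end block where the row ends; organiser frame (0, 132, 40) mm. The line from start to finish runs over the middle of all lids.
- lid1 (a joint): Lid 1 from the orange dot: blue plate 56 wide, 38 long, 3 mm thick. Hinge across the row at its edge nearest the dot (organiser y -120, z 38.5 mm), so when open it slopes up and away from the dot. rad: 0 shut (top level at 40 mm), pi/2 upright, stop 1.9. Starts at 0.9 to 1.2; stays where left, yields to 0.003 N m, and below about 0.7 drops shut by itself.
- lid2 (a joint): Lid 2 from the orange dot: blue plate 56 wide, 38 long, 3 mm thick. Hinge across the row at its edge nearest the dot (organiser y -80, z 38.5 mm), so when open it slopes up and away from the dot. rad: 0 shut (top level at 40 mm), pi/2 upright, stop 1.9. Starts at 0.9 to 1.2; stays where left, yields to 0.003 N m, and below about 0.7 drops shut by itself.
- lid3 (a joint): Lid 3 from the orange dot: blue plate 56 wide, 38 long, 3 mm thick. Hinge across the row at its edge nearest the dot (organiser y -40, z 38.5 mm), so when open it slopes up and away from the dot. rad: 0 shut (top level at 40 mm), pi/2 upright, stop 1.9. Starts at 0.9 to 1.2; stays where left, yields to 0.003 N m, and below about 0.7 drops shut by itself.
- lid4 (a joint): Lid 4 from the orange dot: blue plate 56 wide, 38 long, 3 mm thick. Hinge across the row at its edge nearest the dot (organiser y 0, z 38.5 mm), so when open it slopes up and away from the dot. rad: 0 shut (top level at 40 mm), pi/2 upright, stop 1.9. Starts at 0.9 to 1.2; stays where left, yields to 0.003 N m, and below about 0.7 drops shut by itself.
- lid5 (a joint): Lid 5 from the orange dot: blue plate 56 wide, 38 long, 3 mm thick. Hinge across the row at its edge nearest the dot (organiser y 40, z 38.5 mm), so when open it slopes up and away from the dot. rad: 0 shut (top level at 40 mm), pi/2 upright, stop 1.9. Starts at 0.9 to 1.2; stays where left, yields to 0.003 N m, and below about 0.7 drops shut by itself.
- lid6 (a joint): Lid 6 from the orange dot: blue plate 56 wide, 38 long, 3 mm thick. Hinge across the row at its edge nearest the dot (organiser y 80, z 38.5 mm), so when open it slopes up and away from the dot. rad: 0 shut (top level at 40 mm), pi/2 upright, stop 1.9. Starts at 0.9 to 1.2; stays where left, yields to 0.003 N m, and below about 0.7 drops shut by itself.
- vial_red: Bystander, loose: small glass sample vial with a red cap, 26 mm across, 55 mm tall; origin at the centre of its underside. To be left alone.
- vial_green: Bystander, loose: small amber glass vial with a green cap, 26 mm across, 55 mm tall; origin at the centre of its underside. To be left alone.
- jar_red: Bystander, loose: white jar with a red cap, 72 mm across, 105 mm tall; origin at the centre of its underside. To be left alone.
- jar_orange: Bystander, loose: white jar with an orange cap, 72 mm across, 105 mm tall; origin at the centre of its underside. To be left alone.
- jar_blue: Bystander, loose: grey jar with a blue cap, 72 mm across, 105 mm tall; origin at the centre of its underside. To be left alone.
- dish: Bystander, loose: white ceramic bowl, 80 mm across, 30 mm tall; origin at the centre of its underside. To be left alone.
- spatula: Bystander, loose: spatula, 170 mm long, lying flat; origin at the centre of its underside. To be left alone.

How it is judged:
By the outcome, as a careful person would: the job done as asked, in the order asked, and still so for the second after the job is handed in, with the robot touching nothing.
It also fails if it takes over 40 s, if anything falls off the work surface, if the arm or the gripper's body presses on something with over 40 N, if the wrist force passes 120 N, or if a joint passes its speed limit or range.

### The arm

A 7-joint arm with a two-finger parallel gripper is mounted at the origin on the work surface. World frame = base frame: x ahead of the robot, y to its left, z up, the work surface at z = 0. Lengths are in m, angles in rad, forces in N, time in s.
With the tool pointing down it reaches from about 0.4 to 0.875 m from the base axis. Payload 19.3 kg.
Tool frame: the origin (TCP) lies between the finger pads; the fingertips stand 17 mm ahead of it and the grasp point (between the pads) lies 2 mm behind it; x points along the fingers, y is the direction in which the jaws open and shut, and the axes are right-handed (so a half turn about x gives the same grasp; the last joint's range is limited). The gripper opens to 85 mm and grips with 20 to 120 N. Pads are 22 mm wide; open, the fingers measure 114 mm over their backs; the gripper's body (76 mm by 85 mm) begins 54 mm behind the grasp point. The pads swing forward as they close: fully open they stand 13 mm farther back than shut.
Start: joints at [1.193, 0.521, -0.036, 1.599, 0.021, 1.021, -0.113], TCP at [0.189, -0.596, 0.248] pointing down, gripper open.
Joint ranges: [-2.91, 2.91], [-0.3, 2.13], [-1.5, 1.42], [0.17, 2.43], [-1.26, 4.41], [0.16, 1.93], [-2.52, 2.52]. Speed limits (rad/s): [1.89, 1.89, 2.39, 2.39, 3.01, 3.01, 3.01].

### API

Orientations are given as [roll, pitch, yaw] about the fixed x, y, z axes, in that order (R = Rz(yaw) Ry(pitch) Rx(roll)).
In Python, from workcell import bot gives the robot as it stands.
- The arm moves only by the shell command python3 -m creep 'ROWS' [FORCE]. ROWS is JSON, a list of rows, each an object of numbers: "wx", "wy", "wz": the turn, a rotation vector about the tool's x, y, z in degrees; "tx", "ty", "tz": the shift along the tool's x, y, z in m; "claw": the closure, from 0 (fully open) to 1 (shut). A call has 1 to 8 rows; each row is the pose to reach, as a shift and turn from the pose measured when the call began, along the tool's axes at that moment; what a row does not reach only later rows make up. A row lasts 1/10 s, in which the tool goes at most 50 mm and 8.59 degrees, less where a joint would pass 70% of its speed; a pose out of reach is approached as far as the arm can. A call with a gripper value outside its range is refused whole. The fingers move at their own pace and stop on an object; FORCE is the grip in N (left out, the last holds). Time passes only in rows, so rows that repeat a pose let the fingers close. It gives the time, the measured TCP pose, the force and the opening at its end, in the units of the state.
- bot.observe(): the state, without advancing time (a new reading comes with each control period).
- bot.grab_frame(name): name is "scene" or "top"; returns the picture (480x640x3 uint8, blue, green, red); there is no depth.
- bot.get_calibration(name): a dict with "fx", "fy", "cx", "cy" (pixels), "R" (3x3) and "t" (3): a world point X has camera coordinates R X + t. Camera axes: x right, y down, z forward; pixel columns grow to the right and rows downward; lengths in m; the calibration is good to about 2 mm. A picture is of the moment at which its call begins. get_calibration takes no time and is no camera call.
- bot.job_done(): hands the job in, once; it reports no verdict.
The state is a dict: "clock": time; "qpos": joint angles; "qd": joint speeds; "joint_efforts": joint torques, N m; "position": TCP position; "tool_rot": TCP orientation; "force": force on the tool from outside, world axes, zero at the start; "moment": the same for the moment, N m; "grip_width": finger opening in m.
Only numpy, scipy, OpenCV 4.12 (cv2) and the standard library are available. Lean on these libraries where they do the work, as an engineer would, in place of code of your own. Each camera call takes 0.05 s, during which the arm holds its last target.

## Working session

There is one attempt and no reset: what is moved stays moved. The work goes in short steps, Python scripts to look and compute and a shell command to move; the robot and the scene stay as the last step left them, time stands still between calls to the robot, and variables do not carry over. Pictures are saved under pics/ and viewed, and the job is handed in when it is done.

```bash
mkdir -p pics; ls
python3 - <<'E'
from workcell import bot
import cv2
for n in("scene","top"):
    cv2.imwrite(f"pics/{n}0.png",bot.grab_frame(n)); c=bot.get_calibration(n); print(n,c)
print(bot.observe())
E
```

```text
pics
scene {'fx': 602.7942588314413, 'fy': 602.7942588314413, 'cx': 323.0754317888, 'cy': 235.84143604045678, 'R': array([[ 0.19126489,  0.98128091, -0.02248355],
       [ 0.56576462, -0.12893561, -0.81442372],
       [-0.80207738,  0.14305027, -0.57983488]]), 't': array([-0.11381997, -0.24738829,  1.62858215])}
top {'fx': 472.9293688696669, 'fy': 472.9293688696669, 'cx': 322.00269875893514, 'cy': 242.09386258483144, 'R': array([[-0.02979268, -0.99954641, -0.00440143],
       [-0.99423872,  0.0300875 , -0.1028791 ],
       [ 0.10296486,  0.00131103, -0.99468413]]), 't': array([0.01428233, 0.54263349, 1.01806002])}
{'clock': 0.1, 'qpos': array([ 1.19278648,  0.52193174, -0.03629319,  1.59992877,  0.0212032 ,
        1.02108603, -0.11282217]), 'qd': array([ 0.00051288, -0.00124616,  0.00150519, -0.0024886 ,  0.00254151,
       -0.00068864,  0.00028481]), 'joint_efforts': array([ 4.41192344e-03, -9.28481555e+01,  1.98469564e+00, -3.70532084e+01,
        1.81885099e-02,  5.41774178e-03,  7.74111663e-05]), 'position': array([ 0.18922686, -0.59538458,  0.24780575]), 'tool_rot': array([-1.48155091,  1.56982732,  1.96779003]), 'force': array([-0.07626714, -0.06142999,  0.10745295]), 'moment': array([ 0.01130312,  0.04992222, -0.01662217]), 'grip_width': 0.08541225473252773}
```

View pics/scene0.png

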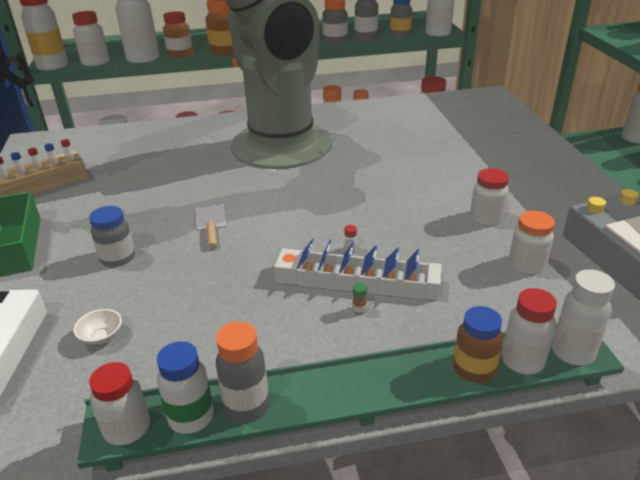

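View pics/top0.png

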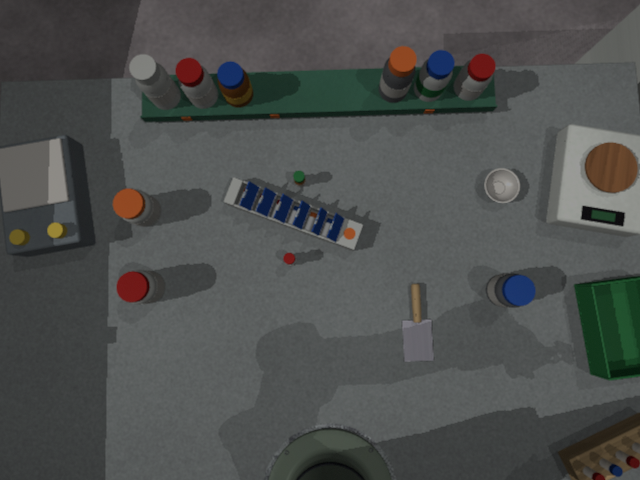

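The scene view shows the organiser with its dot at about (289,258) and six lids leaning to the right. The top view has the dot at (350,233) and the far end at (233,190). The green vial is at (299,177) and the red one at (289,258). I'll zoom in to get the pose.

Run:
```python
import cv2
t=cv2.imread("pics/top0.png")[160:280,210:380]; cv2.imwrite("pics/topz.png",cv2.resize(t,None,fx=4.5,fy=4.5,interpolation=cv2.INTER_CUBIC))
t=cv2.imread("pics/scene0.png")[215:325,265:455]; cv2.imwrite("pics/scenez.png",cv2.resize(t,None,fx=4,fy=4,interpolation=cv2.INTER_CUBIC))
```

```text
(no output)
```

View pics/topz.png

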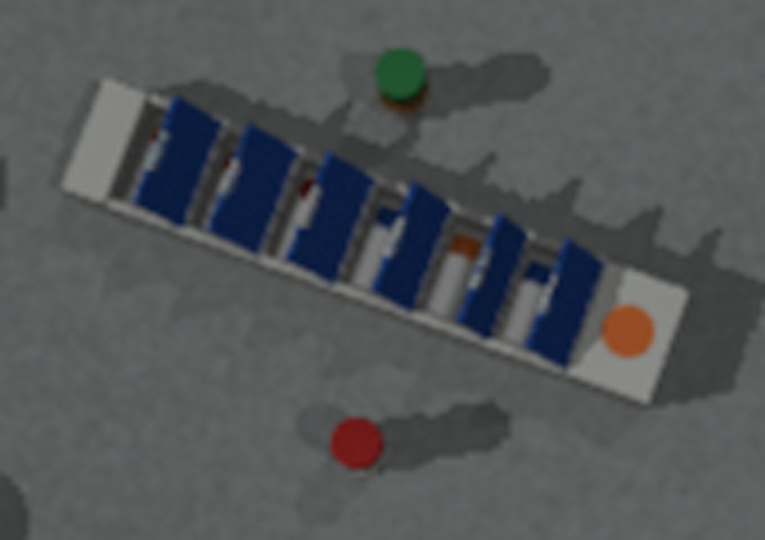

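View pics/scenez.png

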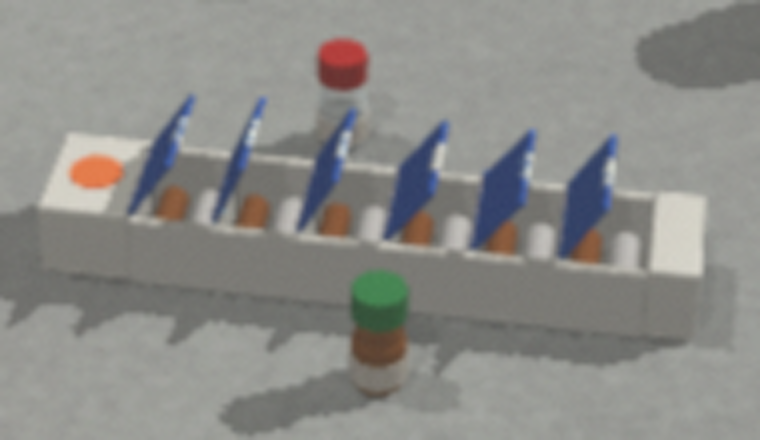

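```bash
cat > h.py <<'E'
import numpy as np
from workcell import bot
from scipy.optimize import least_squares
from scipy.spatial.transform import Rotation as Ro
C={n:bot.get_calibration(n) for n in("scene","top")}
def proj(n,X):
    c=C[n];p=np.asarray(X)@c["R"].T+c["t"];return np.stack([c["fx"]*p[...,0]/p[...,2]+c["cx"],c["fy"]*p[...,1]/p[...,2]+c["cy"]],-1)
def back(n,uv,z):
    c=C[n];d=c["R"].T@np.array([(uv[0]-c["cx"])/c["fx"],(uv[1]-c["cy"])/c["fy"],1]);o=-c["R"].T@c["t"];return o+d*(z-o[2])/d[2]
def toW(p,X):
    X=np.atleast_2d(X).astype(float);c,s=np.cos(p[2]),np.sin(p[2])
    return np.c_[p[0]+c*X[:,0]-s*X[:,1],p[1]+s*X[:,0]+c*X[:,1],X[:,2]]
E
python3 - <<'E'
from h import *
O=np.array([[30,144,40],[-30,144,40],[30,-164,40],[-30,-164,40],[0,-142,40]])/1e3
T=np.array([[105,80],[63,188],[688,290],[650,404],[628,331]])/4.5+[210,160]
S=np.array([[700,262],[705,197],[42,207],[68,135],[96,171]])/4+[265,215]
def fit(which):
    def r(p):
        o=[]
        if 't' in which:o.append((proj("top",toW(p,O))-T).ravel())
        if 's' in which:o.append((proj("scene",toW(p,O))-S).ravel())
        return np.concatenate(o)
    return least_squares(r,[.55,.05,.2])
for w in('t','s','ts'):
    f=fit(w);print(w,f.x.round(4),f.fun.round(1))
p=f.x;np.save("p.npy",p)
st,fi=toW(p,[[0,-.142,.04],[0,.132,.04]]);print("start",st,"finish",fi)
# vials via cap top z=55mm
print("green",back("top",(210+400/4.5,160+75/4.5),.055),back("scene",(265+379/4,215+290/4),.055))
print("red",back("top",(210+357/4.5,160+443/4.5),.055),back("scene",(265+343/4,215+52/4),.055))
def toO(w):
    d=w[:2]-p[:2];c,s=np.cos(p[2]),np.sin(p[2]);return c*d[0]+s*d[1],-s*d[0]+c*d[1]
for n,uv in(("g",(210+400/4.5,160+75/4.5)),("r",(210+357/4.5,160+443/4.5))):print(n,np.round(toO(back("top",uv,.055)),3))
s=bot.observe();R=Ro.from_euler("xyz",s["tool_rot"]).as_matrix();print(R.round(3),s["position"])
print(proj("scene",s["position"]))
E
```

```text
t [ 0.6111  0.0686 -0.3818] [-0.3 -0.7 -0.8  0.3  0.9 -0.   0.1  0.2  0.1  0.2]
s [ 0.6081  0.075  -0.3694] [ 1.   2.   0.3 -2.1 -1.3 -0.  -0.4 -0.9  0.2  0.3]
ts [ 0.6103  0.072  -0.3783] [-1.9 -0.1 -2.4  0.9 -0.6  0.1 -1.3  0.4 -1.3  0.3 -0.4  3.4 -0.7 -0.8
 -2.6  0.4 -1.4 -0.5 -1.   0.8]
start [ 0.55786201 -0.060002    0.04      ] finish [0.65906062 0.19462486 0.04      ]
green [0.68529687 0.04417749 0.055     ] [0.68696503 0.0486184  0.055     ]
red [0.50686181 0.06912941 0.055     ] [0.50587025 0.07487139 0.055     ]
g [0.08  0.002]
r [-0.095 -0.041]
[[-0.     0.303 -0.953]
 [ 0.001 -0.953 -0.303]
 [-1.    -0.001  0.   ]] [ 0.18922686 -0.59538458  0.24780575]
[  0.68450647 107.65423722]
```

```bash
cat >> h.py <<'E'
def delta(p,orgpt,yaw_off=0):
    "tool-frame shift and turn to put TCP at organiser point, tool down, jaws across row"
    s=bot.observe();R=Ro.from_euler("xyz",s["tool_rot"]).as_matrix()
    x=np.array([0,0,-1.]);best=None
    for sg in(1,-1):
        y=sg*np.array([np.cos(p[2]),np.sin(p[2]),0]);G=np.c_[x,y,np.cross(x,y)]
        rv=Ro.from_matrix(R.T@G).as_rotvec(degrees=True)
        if best is None or np.linalg.norm(rv)<np.linalg.norm(best):best=rv
    W=toW(p,np.array(orgpt))[0]
    return (R.T@(W-s["position"])).round(4),best.round(2),W.round(4)
E
python3 - <<'E'
from h import *
O=np.array([[30,144,40],[-30,144,40],[30,-164,40],[-30,-164,40],[0,-142,40]])/1e3
T=np.array([[105,80],[63,188],[688,290],[650,404],[628,331]])/4.5+[209.6,159.6]
S=np.array([[698,271],[707,197],[42,207],[68,135],[96,171]])/4+[264.6,214.6]
r=lambda p:np.concatenate([(proj("top",toW(p,O))-T).ravel(),(proj("scene",toW(p,O))-S).ravel()])
f=least_squares(r,[.55,.05,.2]);print(f.x,f.fun.round(1))
for sl in(slice(0,10),slice(10,20)):print(least_squares(lambda p:r(p)[sl],f.x).x)
p=f.x;np.save("p.npy",p)
print(delta(p,[0,-.148,.15]))
E
```

```text
[ 0.61095168  0.07175782 -0.38205239] [-1.3 -0.2 -1.8  0.8 -0.2  0.5 -1.   0.7 -0.9  0.7  0.5  2.  -0.7  0.
 -2.3  0.8 -0.9 -0.1 -0.6  1.3]
[ 0.61199598  0.06943823 -0.38177465]
[ 0.6084965   0.07386678 -0.38107744]
(array([ 0.0981, -0.3938, -0.5098]), array([-5.048e+01, -2.000e-02,  5.000e-02]), array([ 0.5558, -0.0656,  0.15  ]))
```

```bash
python3 -m creep '[{"ty":-0.02,"tz":-0.025,"wx":-4,"claw":1},{"ty":-0.05,"tz":-0.06,"wx":-8,"claw":1},{"ty":-0.08,"tz":-0.1,"wx":-13,"claw":1},{"ty":-0.11,"tz":-0.14,"wx":-18,"claw":1},{"ty":-0.14,"tz":-0.18,"wx":-23,"claw":1},{"ty":-0.17,"tz":-0.22,"wx":-28,"claw":1},{"ty":-0.2,"tz":-0.26,"wx":-33,"claw":1},{"ty":-0.23,"tz":-0.295,"wx":-38,"claw":1}]' 20; python3 -c "
from h import *
print(delta(np.load('p.npy'),[0,-.148,.15]))"
```

```text
(array([ 0.0981, -0.3938, -0.5098]), array([-5.048e+01, -2.000e-02,  5.000e-02]), array([ 0.5558, -0.0656,  0.15  ]))$[0]: bad value
```

The call was refused and nothing moved. I'll find out which field was wrong.

```bash
python3 -m creep '[{"wx":-4.0,"wy":0.0,"wz":0.0,"tx":0.0,"ty":-0.02,"tz":-0.025,"claw":1.0},{"wx":-8.0,"wy":0.0,"wz":0.0,"tx":0.0,"ty":-0.05,"tz":-0.06,"claw":1.0},{"wx":-13.0,"wy":0.0,"wz":0.0,"tx":0.0,"ty":-0.08,"tz":-0.1,"claw":1.0},{"wx":-18.0,"wy":0.0,"wz":0.0,"tx":0.0,"ty":-0.11,"tz":-0.14,"claw":1.0},{"wx":-23.0,"wy":0.0,"wz":0.0,"tx":0.0,"ty":-0.14,"tz":-0.18,"claw":1.0},{"wx":-28.0,"wy":0.0,"wz":0.0,"tx":0.0,"ty":-0.17,"tz":-0.22,"claw":1.0},{"wx":-33.0,"wy":0.0,"wz":0.0,"tx":0.0,"ty":-0.2,"tz":-0.26,"claw":1.0},{"wx":-38.0,"wy":0.0,"wz":0.0,"tx":0.0,"ty":-0.23,"tz":-0.295,"claw":1.0}]' 20; python3 -c "
from h import *
print(delta(np.load('p.npy'),[0,-.148,.15]))"
```

```text
clock: 0.9
position: [0.4017, -0.2848, 0.248]
tool_rot: [-2.327, 1.57, 1.79]
force: [1.2, -1.6, -0.2]
grip_width: -0.0002
(array([ 0.0982,  0.0046, -0.2678]), array([-12.24,  -0.04,   0.04]), array([ 0.5558, -0.0656,  0.15  ]))
```

```bash
python3 -m creep '[{"wx":-3,"wy":0,"wz":0,"tx":0,"ty":0.001,"tz":-0.04,"claw":1},{"wx":-6,"wy":0,"wz":0,"tx":0,"ty":0.002,"tz":-0.085,"claw":1},{"wx":-9,"wy":0,"wz":0,"tx":0.01,"ty":0.003,"tz":-0.13,"claw":1},{"wx":-12,"wy":0,"wz":0,"tx":0.03,"ty":0.004,"tz":-0.175,"claw":1},{"wx":-12.2,"wy":0,"wz":0,"tx":0.055,"ty":0.005,"tz":-0.215,"claw":1},{"wx":-12.2,"wy":0,"wz":0,"tx":0.08,"ty":0.005,"tz":-0.25,"claw":1},{"wx":-12.2,"wy":0,"wz":0,"tx":0.098,"ty":0.005,"tz":-0.268,"claw":1},{"wx":-12.2,"wy":0,"wz":0,"tx":0.098,"ty":0.005,"tz":-0.268,"claw":1}]'; python3 -c "
from h import *
import cv2
p=np.load('p.npy')
for n in('scene','top'):cv2.imwrite('pics/%s1.png'%n,bot.grab_frame(n))
print(delta(p,[0,-.148,.075]),bot.observe()['force'],bot.observe()['position'])
a=cv2.imread('pics/scene1.png')[140:320,240:460];b=cv2.imread('pics/top1.png')[120:300,200:420]
cv2.imwrite('pics/m1.png',cv2.resize(np.hstack([a,b]),None,fx=1.8,fy=1.8,interpolation=cv2.INTER_CUBIC))
"
```

```text
clock: 1.7
position: [0.556, -0.0626, 0.1477]
tool_rot: [-1.834, 1.566, 2.499]
force: [-0.7, -0.0, -0.0]
grip_width: -0.0001
(array([ 0.0749, -0.    , -0.0001]), array([-0.01, -0.02,  0.09]), array([ 0.5558, -0.0656,  0.075 ])) [-0.16179994 -1.03172651  0.62595705] [ 0.55586915 -0.06576035  0.14992182]
```

View pics/m1.png

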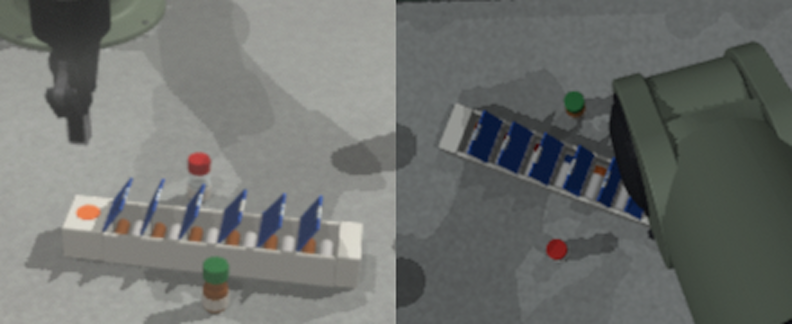

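The scene crop shows the shut fingertips at about pixel (284,219), directly above the dot, and all lids are still open. Next I descend and check the height.

```bash
python3 -m creep '[{"wx":0,"wy":0,"wz":0,"tx":0.015,"ty":0,"tz":0,"claw":1},{"wx":0,"wy":0,"wz":0,"tx":0.035,"ty":0,"tz":0,"claw":1},{"wx":0,"wy":0,"wz":0,"tx":0.05,"ty":0,"tz":0,"claw":1},{"wx":0,"wy":0,"wz":0,"tx":0.06,"ty":0,"tz":0,"claw":1},{"wx":0,"wy":0,"wz":0,"tx":0.068,"ty":0,"tz":0,"claw":1},{"wx":0,"wy":0,"wz":0,"tx":0.073,"ty":0,"tz":0,"claw":1},{"wx":0,"wy":0,"wz":0,"tx":0.075,"ty":0,"tz":0,"claw":1},{"wx":0,"wy":0,"wz":0,"tx":0.075,"ty":0,"tz":0,"claw":1}]'; python3 -c "
from h import *
import cv2
p=np.load('p.npy')
f=bot.grab_frame('scene')
s=bot.observe();print(delta(p,[0,-.148,.061]),s['force'],s['position'])
q=s['position']-[0,0,.017];u=proj('scene',q);print(u, proj('scene',toW(p,[[0,-.148,.04]])))
a=f[200:300,250:400]
cv2.imwrite('pics/m2.png',cv2.resize(a,None,fx=5,fy=5,interpolation=cv2.INTER_CUBIC))
"
```

```text
clock: 2.6
position: [0.5558, -0.0657, 0.075]
tool_rot: [-1.729, 1.569, 2.601]
force: [0.4, -0.8, -0.1]
grip_width: -0.0
(array([ 0.0142, -0.0002, -0.0001]), array([-0.01, -0.02,  0.07]), array([ 0.5558, -0.0656,  0.061 ])) [ 0.12827924 -1.1730305  -0.3880609 ] [ 0.55593209 -0.06570108  0.07521348]
[284.31679789 250.75839734] [[284.94286936 258.33743346]]
```

View pics/m2.png

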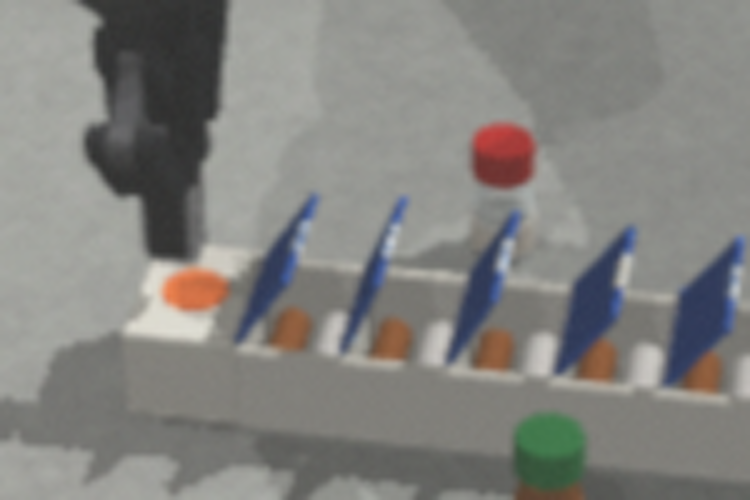

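The tip appears at about (284,251), which matches the prediction of (284.3,250.8). That confirms the 17 mm tip length and the lateral alignment. I'll lower to roughly 3 mm above the top, stepping down slowly while watching force.

```bash
python3 -m creep '[{"wx":0,"wy":0,"wz":0,"tx":0.004,"ty":0,"tz":0,"claw":1},{"wx":0,"wy":0,"wz":0,"tx":0.007,"ty":0,"tz":0,"claw":1},{"wx":0,"wy":0,"wz":0,"tx":0.01,"ty":0,"tz":0,"claw":1},{"wx":0,"wy":0,"wz":0,"tx":0.012,"ty":0,"tz":0,"claw":1},{"wx":0,"wy":0,"wz":0,"tx":0.014,"ty":0,"tz":0,"claw":1},{"wx":0,"wy":0,"wz":0,"tx":0.015,"ty":0,"tz":0,"claw":1},{"wx":0,"wy":0,"wz":0,"tx":0.015,"ty":0,"tz":0,"claw":1}]'; python3 -c "
from h import *
p=np.load('p.npy');s=bot.observe();print(s['position'],s['force'],delta(p,[0,-.142,.06])[0],delta(p,[0,.132,.06])[0])"
```

```text
clock: 3.35
position: [0.5559, -0.0657, 0.0601]
tool_rot: [-1.817, 1.569, 2.513]
force: [-0.1, 0.3, -0.2]
grip_width: -0.0003
[ 0.55587241 -0.06566313  0.06008555] [-0.128517    0.34176529 -0.19933138] [ 0.0001 -0.0001 -0.006 ] [ 2.0e-04 -2.0e-04 -2.8e-01]
```

```bash
python3 -m creep '[{"wx":0,"wy":0,"wz":0,"tx":0.001,"ty":0,"tz":-0.006,"claw":1},{"wx":0,"wy":0,"wz":0,"tx":0.001,"ty":0,"tz":-0.012,"claw":1},{"wx":0,"wy":0,"wz":0,"tx":0.001,"ty":0,"tz":-0.018,"claw":1},{"wx":0,"wy":0,"wz":0,"tx":0.001,"ty":0,"tz":-0.024,"claw":1},{"wx":0,"wy":0,"wz":0,"tx":0.001,"ty":0,"tz":-0.03,"claw":1},{"wx":0,"wy":0,"wz":0,"tx":0.001,"ty":0,"tz":-0.036,"claw":1},{"wx":0,"wy":0,"wz":0,"tx":0.001,"ty":0,"tz":-0.042,"claw":1},{"wx":0,"wy":0,"wz":0,"tx":0.001,"ty":0,"tz":-0.048,"claw":1}]'; python3 -c "
from h import *
import cv2
p=np.load('p.npy')
f=bot.grab_frame('scene')
s=bot.observe();print(s['position'],s['force'],delta(p,[0,.132,.06])[0])
cv2.imwrite('pics/m3.png',cv2.resize(f[200:320,250:450],None,fx=4,fy=4,interpolation=cv2.INTER_CUBIC))
"
```

```text
clock: 4.15
position: [0.574, -0.0206, 0.0591]
tool_rot: [-1.777, 1.569, 2.554]
force: [-0.3, 0.2, -0.8]
grip_width: 0.0001
[ 0.57431048 -0.01950814  0.05915743] [0.03007641 1.61536758 0.555652  ] [-6.000e-04  2.000e-04 -2.303e-01]
```

View pics/m3.png

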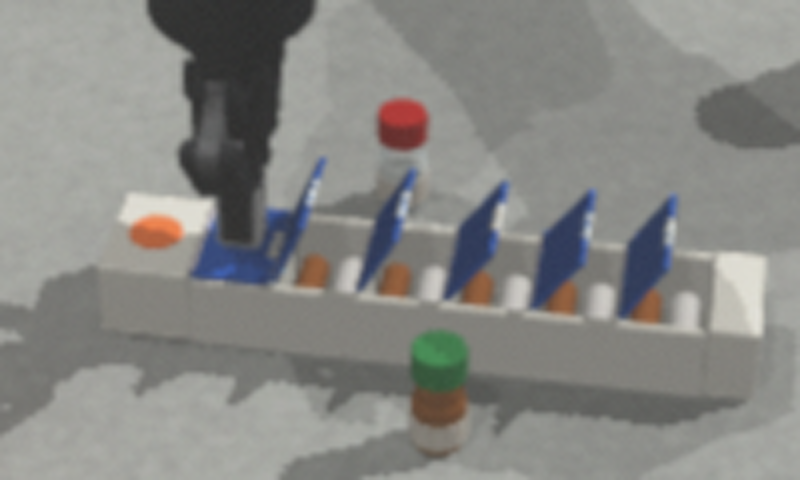

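Lid 1 is flat at (235,250) in the crop and lids 2–6 are still open. The force is about 1 N. I'll continue along the row.

```bash
python3 -m creep '[{"wx":0,"wy":0,"wz":0,"tx":0,"ty":0,"tz":-0.007,"claw":1},{"wx":0,"wy":0,"wz":0,"tx":0,"ty":0,"tz":-0.014,"claw":1},{"wx":0,"wy":0,"wz":0,"tx":0,"ty":0,"tz":-0.021,"claw":1},{"wx":0,"wy":0,"wz":0,"tx":0,"ty":0,"tz":-0.028,"claw":1},{"wx":0,"wy":0,"wz":0,"tx":0,"ty":0,"tz":-0.035,"claw":1},{"wx":0,"wy":0,"wz":0,"tx":0,"ty":0,"tz":-0.042,"claw":1},{"wx":0,"wy":0,"wz":0,"tx":0,"ty":0,"tz":-0.049,"claw":1},{"wx":0,"wy":0,"wz":0,"tx":0,"ty":0,"tz":-0.056,"claw":1}]'; python3 -c "
from h import *
p=np.load('p.npy')
print(bot.observe()['position'],delta(p,[0,.132,.059]))"
```

```text
clock: 5.0
position: [0.5954, 0.033, 0.0592]
tool_rot: [-2.289, 1.569, 2.042]
force: [-0.7, -0.3, -1.2]
grip_width: 0.0001
[0.59535689 0.03300277 0.05922067] (array([ 0.0004,  0.0002, -0.1738]), array([ 0.04, -0.06,  0.07]), array([0.6602, 0.1942, 0.059 ]))
```

```bash
python3 -m creep '[{"wx":0,"wy":0,"wz":0,"tx":0,"ty":0,"tz":-0.007,"claw":1},{"wx":0,"wy":0,"wz":0,"tx":0,"ty":0,"tz":-0.014,"claw":1},{"wx":0,"wy":0,"wz":0,"tx":0,"ty":0,"tz":-0.021,"claw":1},{"wx":0,"wy":0,"wz":0,"tx":0,"ty":0,"tz":-0.028,"claw":1},{"wx":0,"wy":0,"wz":0,"tx":0,"ty":0,"tz":-0.035,"claw":1},{"wx":0,"wy":0,"wz":0,"tx":0,"ty":0,"tz":-0.042,"claw":1},{"wx":0,"wy":0,"wz":0,"tx":0,"ty":0,"tz":-0.049,"claw":1},{"wx":0,"wy":0,"wz":0,"tx":0,"ty":0,"tz":-0.056,"claw":1}]'; python3 -c "
from h import *
import cv2
p=np.load('p.npy')
f=bot.grab_frame('scene')
print(bot.observe()['position'],delta(p,[0,.132,.059]))
cv2.imwrite('pics/m4.png',cv2.resize(f[200:320,250:450],None,fx=4,fy=4,interpolation=cv2.INTER_CUBIC))
"
```

```text
clock: 5.8
position: [0.6164, 0.0855, 0.0593]
tool_rot: [-2.287, 1.569, 2.044]
force: [0.6, 0.1, 0.4]
grip_width: -0.0002
[0.61664761 0.0869334  0.05931125] (array([ 0.0005,  0.0006, -0.1158]), array([ 0.1 , -0.11,  0.08]), array([0.6602, 0.1942, 0.059 ]))
```

View pics/m4.png

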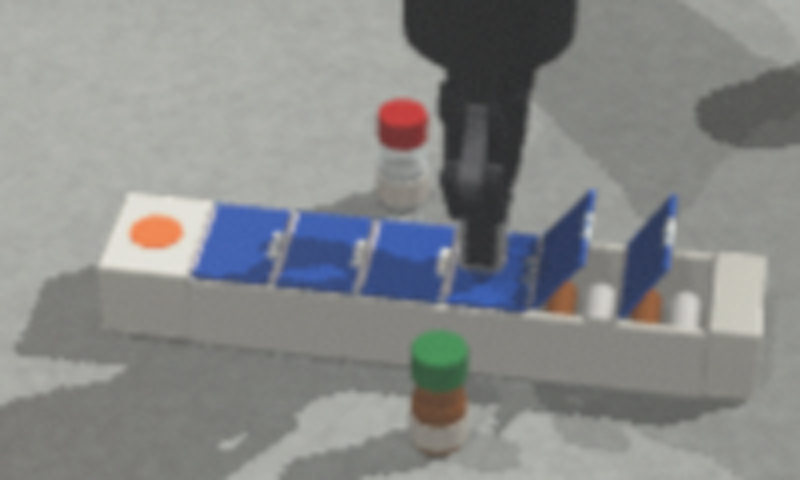

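Lids 1–4 lie flat, lids 5 and 6 at about (565,250) and (650,255) are still open, and both vials are untouched. I'll continue.

```bash
python3 -m creep '[{"wx":0,"wy":0,"wz":0,"tx":0,"ty":0,"tz":-0.007,"claw":1},{"wx":0,"wy":0,"wz":0,"tx":0,"ty":0,"tz":-0.014,"claw":1},{"wx":0,"wy":0,"wz":0,"tx":0,"ty":0,"tz":-0.021,"claw":1},{"wx":0,"wy":0,"wz":0,"tx":0,"ty":0,"tz":-0.028,"claw":1},{"wx":0,"wy":0,"wz":0,"tx":0,"ty":0,"tz":-0.035,"claw":1},{"wx":0,"wy":0,"wz":0,"tx":0,"ty":0,"tz":-0.042,"claw":1},{"wx":0,"wy":0,"wz":0,"tx":0,"ty":0,"tz":-0.049,"claw":1},{"wx":0,"wy":0,"wz":0,"tx":0,"ty":0,"tz":-0.056,"claw":1}]'; python3 -c "
from h import *
p=np.load('p.npy')
print(bot.observe()['position'],delta(p,[0,.132,.059]))"
```

```text
clock: 6.65
position: [0.6377, 0.1394, 0.0594]
tool_rot: [-2.556, 1.568, 1.776]
force: [-1.1, -0.2, 0.2]
grip_width: -0.0002
[0.63765763 0.1394407  0.059424  ] (array([ 0.0005,  0.0006, -0.0592]), array([ 0.1 , -0.11,  0.07]), array([0.6602, 0.1942, 0.059 ]))
```

```bash
python3 -m creep '[{"wx":0,"wy":0,"wz":0,"tx":0,"ty":0,"tz":-0.007,"claw":1},{"wx":0,"wy":0,"wz":0,"tx":0,"ty":0,"tz":-0.015,"claw":1},{"wx":0,"wy":0,"wz":0,"tx":0,"ty":0,"tz":-0.023,"claw":1},{"wx":0,"wy":0,"wz":0,"tx":0,"ty":0,"tz":-0.031,"claw":1},{"wx":0,"wy":0,"wz":0,"tx":0,"ty":0,"tz":-0.039,"claw":1},{"wx":0,"wy":0,"wz":0,"tx":0,"ty":0,"tz":-0.047,"claw":1},{"wx":0,"wy":0,"wz":0,"tx":0,"ty":0,"tz":-0.054,"claw":1},{"wx":0,"wy":0,"wz":0,"tx":0,"ty":0,"tz":-0.058,"claw":1}]'; python3 -c "
from h import *
import cv2
p=np.load('p.npy')
f=bot.grab_frame('scene')
print(bot.observe()['position'],delta(p,[0,.132,.059]))
cv2.imwrite('pics/m5.png',cv2.resize(f[200:320,250:450],None,fx=4,fy=4,interpolation=cv2.INTER_CUBIC))
"
```

```text
clock: 7.45
position: [0.6593, 0.1941, 0.0595]
tool_rot: [-2.588, 1.568, 1.745]
force: [-0.4, 0.6, -0.6]
grip_width: 0.0003
[0.65937179 0.19454373 0.05952129] (array([ 0.0005,  0.0008, -0.    ]), array([ 0.15, -0.14,  0.08]), array([0.6602, 0.1942, 0.059 ]))
```

View pics/m5.png

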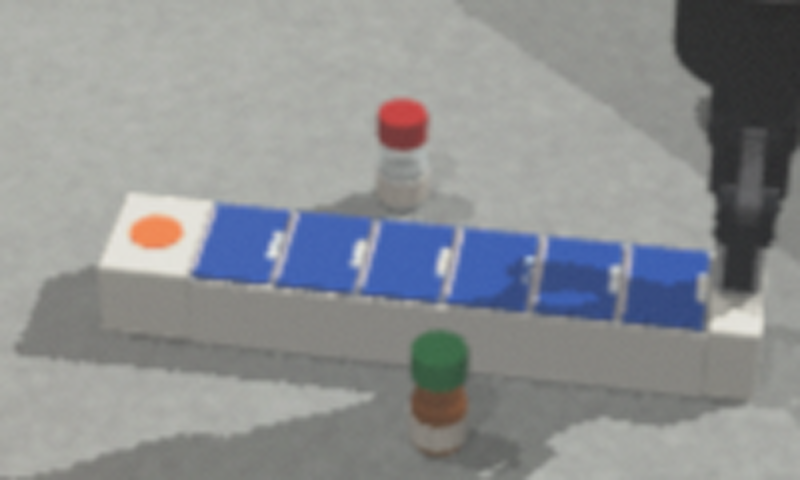

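All six lids are flat, and the fingertips are over the plain end block at about (740,285). I'll lift straight up.

```bash
python3 -m creep '[{"wx":0,"wy":0,"wz":0,"tx":-0.01,"ty":0,"tz":0,"claw":1},{"wx":0,"wy":0,"wz":0,"tx":-0.03,"ty":0,"tz":0,"claw":1},{"wx":0,"wy":0,"wz":0,"tx":-0.06,"ty":0,"tz":0,"claw":1},{"wx":0,"wy":0,"wz":0,"tx":-0.09,"ty":0,"tz":0,"claw":1},{"wx":0,"wy":0,"wz":0,"tx":-0.115,"ty":0,"tz":0,"claw":1},{"wx":0,"wy":0,"wz":0,"tx":-0.13,"ty":0,"tz":0,"claw":1},{"wx":0,"wy":0,"wz":0,"tx":-0.135,"ty":0,"tz":0,"claw":1},{"wx":0,"wy":0,"wz":0,"tx":-0.135,"ty":0,"tz":0,"claw":1}]'; python3 -c "
from h import *
import cv2
f=bot.grab_frame('scene');cv2.imwrite('pics/m6.png',f);s=bot.observe();print(s['clock'],s['position'],s['force'],abs(s['qd']).max())
g=cv2.imread('pics/scene0.png')
d=cv2.absdiff(f,g).max(2);cv2.imwrite('pics/d6.png',d)"
```

```text
clock: 8.3
position: [0.6594, 0.194, 0.1947]
tool_rot: [-2.716, 1.568, 1.617]
force: [-0.5, 0.5, -0.1]
grip_width: 0.0001
8.35 [0.65915174 0.19390726 0.19376326] [ 0.08511811 -1.13044822 -0.1395918 ] 0.015081590591462747
```

View pics/m6.png

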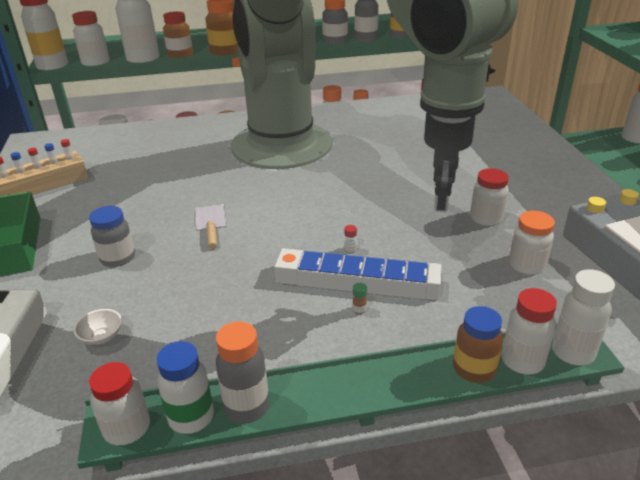

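The final picture shows all six lids flat (300–428, 260–272). The vials, jars, dish and spatula are at the same pixels as at the start, and the hand is clear above the row. Handing in.

```bash
python3 -c "
from workcell import bot
print(bot.job_done())"
```

```text
the job is handed in; nothing more can be done
None
```

All six lids are shut and the job is handed in. I ran the closed fingertips along the middle of the row, about 2 mm above the top, from the orange dot to the plain end block. I then lifted the hand about 13 cm clear.

- **Lids and order:** Pictures during the sweep showed lid 1 shut first, then lids 1–4, then all six. I took none between, so lids 2 and 3 were first seen shut along with lid 4, and lids 5 and 6 together. The last picture shows all six flat.
- **Force:** Wrist readings during the sweep stayed within about 1.6 N, which is close to the noise.
- **Other objects:** By eye, the vials, jars, dish and spatula are at the same pixels in the last scene picture as at the start.
- **Time:** The clock read about 8.4 s at hand-in, against the 40 s limit.
- **What failed or disagreed:** The first move command was refused for leaving out fields, and nothing moved. The two cameras placed the organiser about 4–6 mm apart, so I used the combined fit. The fingertip position in the scene picture matched that fit.

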